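# Hardness check of a printed flexible sample

## Task

Take the hand-held hardness gauge out of its wooden stand and push its sprung pin straight down into the soft middle of the six-sided sample block until the gauge reads about 10 mm; hold it there for a second. Then stand the gauge back upright in its stand with its pin through the hole, and let go. Do not drive the pin to its stop, do not press the pin against anything else, do not tip the gauge over, and leave the six-sided block where it is.

Things in the scene. Friction and masses are not known exactly. Their poses are not given: they have to be found in the camera images.
- gauge_grip (a point): The place to grip the loose hand gauge, on its axis at mid barrel. The gauge is a plain upright aluminium barrel 36 mm in diameter with a black disc foot 56 mm wide and 8 mm thick below and a white dial 28 mm wide on top; about 0.33 kg. This point lies 55 mm above the underside of the foot and 40 mm below the top of the barrel; z points up along the barrel. A steel pin 10 mm thick sticks out 45 mm below the foot, so its free tip is 100 mm below this point.
- gauge_pin (a joint): The gauge's reading, in m: how far the sprung pin has been pushed back into the barrel, 0 free, 0.020 at its stop. The spring gives 0.8 N per mm. The soft middles of the sample blocks sink under the pin with the same stiffness (0.8 N per mm, up to 20 mm), so the reading is also how far the surface has sunk: for a reading of 10 mm the gauge goes down about 20 mm after the pin touches, and the push is about 8 N.
- hex_top (a point): Centre of the top of the six-sided sample block, a loose grey plastic hexagon 76 mm across flats, 50 mm tall, 0.38 kg, on the bench; z points up. Its soft middle is a black rubber disc 41 mm in diameter, level with the top, with a small grey dot at its centre. A round and a square block of about the same width and the same height, material and middle stand near it.
- stand_seat (a point): Centre of the top face of the gauge's fixed stand: a plywood plate 100 x 100 mm and 10 mm thick, its top face 60 mm above the bench, on four short metal posts at its corners. The plate has a round through hole 36 mm in diameter centred here; the gauge stands on its foot on the plate with its pin hanging through the hole, and starts there.
Things that resemble listed ones, but are neither listed nor needed, are in the scene too. What is shaped like the part that bears hex_top but orange or yellow is not meant. What is shaped like the part that bears gauge_grip but turquoise is not meant.

How it is judged (in metres and radians):
On the way:
1. the upright gauge, over the soft middle of the six-sided block, presses on it and reads 6 to 14 mm for half a second (value of joint gauge_pin between 0.006 and 0.014 m and horizontal distance between gauge_grip and hex_top below 0.018 m and angle between gauge_grip's own z axis and vertical below 0.2 rad and z of gauge_grip in the frame of hex_top between 0.066 and 0.096 m), for 0.5 s.
At the end, for the whole second after the job is handed in: The gauge stands released on its stand, foot on the plate and pin through the hole: its axis within 16 mm of the hole's centre, its height within 6 mm of seated, upright within about 6 degrees, its pin free (reading under 3 mm). The six-sided block stands upright within 40 mm of where it started (horizontal distance between gauge_grip and stand_seat below 0.016 m and z of gauge_grip in the frame of stand_seat between 0.049 and 0.061 m and angle between each of gauge_grip, hex_top's own z axis and vertical below 0.1 rad and value of joint gauge_pin below 0.003 m and distance of hex_top from where it was at the start of the episode below 0.04 m); the robot touches nothing.
It fails at once if the pin is driven to its stop (reading over 18 mm) (value of joint gauge_pin above 0.018 m).
It fails at once if the pin is pressed (reading over 5 mm) away from the middle of the six-sided block (over 30 mm off) (value of joint gauge_pin above 0.005 m and horizontal distance between gauge_grip and hex_top above 0.03 m).
It fails at once if the gauge is tipped over (more than about 45 degrees) (angle between gauge_grip's own z axis and vertical above 0.8 rad).
It also fails if it takes over 48 s, if anything falls off the work surface, if the arm or the gripper's body presses on something with over 40 N, if the wrist force passes 120 N, or if a joint passes its speed limit or range.

## Robot

A 6-joint arm with a two-finger parallel gripper is mounted at the origin on the work surface. World frame = base frame: x ahead of the robot, y to its left, z up, the work surface at z = 0. Lengths are in mm, angles in rad, forces in N, time in s.
With the tool pointing down it reaches from about 350 to 975 mm from the base axis. Payload 7.1 kg.
Tool frame: the origin (TCP) lies midway between the tips of the shut fingers; the grasp point (between the pads) lies arm.grasp_offset behind it (arm.grasp_offset is the distance from the TCP to the grasp point, in mm); z points along the fingers, y is the direction in which the jaws open and shut (so a half turn about z gives the same grasp; the last joint's range is limited). The gripper opens to 88 mm and grips with 3 to 60 N. Pads are 20 mm wide; open, the fingers measure 115 mm over their backs; the gripper's body (75 mm by 178 mm) begins 61 mm behind the grasp point.
Start: joints at [1.092, 0.423, 1.63, -0, 1.089, -0.019], TCP at [277.323, 560.086, 222.675] pointing down, gripper open.
Joint ranges: [-3, 3], [-0.9, 2.11], [0.09, 2.58], [-1.31, 4.45], [0.11, 2.69], [-2.54, 2.54]. Speed limits (rad/s): [2.39, 2.39, 3.01, 3.14, 3.14, 3.14].

## Interface

Orientations are given as a unit quaternion [x, y, z, w].
In Python, from workcell import arm, optics, finder gives the robot as it stands.
- The arm moves only by the shell command python3 -m handwheel 'ROWS'. ROWS is a JSON object of lists of equal length, an entry for each row: "xyz": the shift along the tool's x, y, z as a fraction of full scale, a list of three; "rotation": the turn, a rotation vector about the tool's x, y, z as a fraction of full scale, a list of three; "claw": the closure, from 0 (fully open) to 1 (shut). In form: {"xyz": [[tx, ty, tz], ...], "rotation": [[ax, ay, az], ...], "claw": [claw, ...]}. A call has 1 to 20 rows; each row is the pose to reach, as a shift and turn from the pose measured when the call began, along the tool's axes at that moment, turning the shorter way round; what a row does not reach only later rows make up. Full scale, the value 1, is 0.75 m for a shift and 360 degrees for a turn. A row lasts 1/10 s, in which the tool goes at most 50 mm and 8.59 degrees, less where a joint would pass 70% of its speed; a pose out of reach is approached as far as the arm can. A call with a number of a shift or a turn outside -1 to 1 is refused whole. A call with a gripper value outside its range is refused whole. The fingers move at their own pace and stop on an object; the grip force is fixed at half the most. Time passes only in rows, so rows that repeat a pose let the fingers close. It gives the time, the measured TCP pose, the force and the opening at its end, in the units of the state.
- arm.get_state(): the state, without advancing time (a new reading comes with each control period).
- optics.capture(name): name is "side" or "top"; returns a dict with "pixels" (480x640x3 uint8, red, green, blue), "depth" (480x640 float32, mm along the optical axis (not along the pixel's ray), 0 where there is no reading), "fx", "fy", "cx", "cy" (pixels), "rvec" (rotation vector, rad) and "tvec" (3), from world to camera coordinates, as OpenCV has them. Camera axes: x right, y down, z forward; pixel columns grow to the right and rows downward; lengths in mm; the calibration is good to about 2 mm. A picture is of the moment at which its call begins.
- arm.close_job(): hands the job in, once; it reports no verdict.
Trained networks look in a picture, given as the dict that the camera call returned (one of the last four; its "shot" number tells which), for a name from the list of things; names that differ only in an ending like _2 or _b are one class to them, and where a whole thing is asked for, a point or a joint stands for the part that bears it (a point fixed in the world has none). Each returns a list of dicts, best first, with "confidence" (0 to 1); they miss things now and then, are a little off and sometimes report something else, mostly with a low value. They report only what shows in the picture. A call takes as long as a camera call. They do not tell look-alikes from the thing itself.
- finder.regions_of(picture, label): "mask" (480x640 bool, what is visible of it) and "bbox" ([left, top, right, bottom] in pixels, round what is visible of it).
The state is a dict: "time_s": time; "joint_pos": joint angles; "joint_velocities": joint speeds; "joint_torque": joint torques, N m; "eef_pos": TCP position; "eef_rot": TCP orientation; "contact_force": force on the tool from outside, world axes, zero at the start; "wrist_torque": the same for the moment, N m; "grip_width": finger opening in mm.
Only numpy, scipy, OpenCV 4.12 (cv2) and the standard library are available. Lean on these libraries where they do the work, as an engineer would, in place of code of your own. Each camera call takes 0.05 s, during which the arm holds its last target.

## Working session

There is one attempt and no reset: what is moved stays moved. The work goes in short steps, Python scripts to look and compute and a shell command to move; the robot and the scene stay as the last step left them, time stands still between calls to the robot, and variables do not carry over. Pictures are saved under pics/ and viewed, and the job is handed in when it is done.

```bash
mkdir -p pics; ls; cat > h.py <<'E'
import numpy as np,cv2
from workcell import arm,optics,finder
def R(p): return cv2.Rodrigues(np.array(p["rvec"],float))[0]
def world(p,u,v,z=None,depth=None):
    ray=np.array([(u-p["cx"])/p["fx"],(v-p["cy"])/p["fy"],1.0]);r=R(p);t=np.array(p["tvec"],float).ravel()
    c=-r.T@t; d=r.T@ray
    if depth is not None: return c+d*depth
    return c+d*(z-c[2])/d[2]
def proj(p,X):
    K=np.array([[p["fx"],0,p["cx"]],[0,p["fy"],p["cy"]],[0,0,1.]])
    return cv2.projectPoints(np.array(X,float).reshape(-1,1,3),np.array(p["rvec"],float),np.array(p["tvec"],float),K,None)[0].reshape(-1,2)
def save(p,n,crop=None,f=1):
    im=cv2.cvtColor(p["pixels"],cv2.COLOR_RGB2BGR)
    if crop: l,t,r,b=crop; im=im[t:b,l:r]
    im=cv2.resize(im,None,fx=f,fy=f,interpolation=cv2.INTER_CUBIC); cv2.imwrite("pics/"+n,im)
E
python3 - <<'E'
from h import *
s=arm.get_state();print(s, arm.grasp_offset)
for n in("side","top"):
    p=optics.capture(n);save(p,n+"0.png")
    print(n,"cam",-R(p).T@np.array(p["tvec"]).ravel())
    for l in("gauge_grip","hex_top","stand_seat"):
        try:
            for d in finder.regions_of(p,l):
                m=d["mask"];v,u=np.nonzero(m);dep=p["depth"][m];pts=np.array([world(p,a,b,depth=c) for a,b,c in zip(u,v,dep) if c>0])
                zt=np.percentile(pts[:,2],97);top=pts[pts[:,2]>zt-4]
                print(l,round(d["confidence"],2),d["bbox"],"n",m.sum(),"ztop",zt.round(1),"mid",((top.min(0)+top.max(0))/2).round(1),"col",p["pixels"][m].mean(0).round())
        except Exception as e: print(l,e)
E
```

```text
pics
{'time_s': 0.0, 'joint_pos': array([ 1.09203097e+00,  4.23844764e-01,  1.63069454e+00, -2.58237442e-05,
        1.08860563e+00, -1.90130847e-02]), 'joint_velocities': array([-2.82059853e-04, -2.39941769e-04,  3.71849315e-04,  2.35953904e-05,
        1.21739597e-03,  6.81472067e-04]), 'joint_torque': array([-4.24364434e-04, -5.44648182e+01, -2.73649478e+01,  6.44203532e-02,
        2.29603588e-02, -1.47218580e-04]), 'eef_pos': array([277.05931743, 559.60498131, 221.89747205]), 'eef_rot': array([ 2.27851014e-01,  9.73695698e-01, -7.55039486e-04, -1.80101544e-04]), 'contact_force': array([ 0.55749031,  0.30507501, -0.11848351]), 'wrist_torque': array([ 0.03224199, -0.01309631, -0.02400976]), 'grip_width': 87.8067045289922} 18.700000000000003
side cam [485.4694395  574.35344361 573.75321463]
gauge_grip 0.88 [327.9, 367.8, 371.6, 445.0] n 2367 ztop 141.8 mid [431.  244.5 140.6] col [ 94. 163. 151.]
gauge_grip 0.64 [233.0, 362.6, 273.9, 442.3] n 2679 ztop 157.0 mid [557.  251.3 155.6] col [169. 154. 134.]
hex_top 0.93 [341.8, 219.6, 378.5, 258.7] n 1218 ztop 51.3 mid [ 376.7 -220.3   
[... 445 characters left out ...]
52 ztop 159.3 mid [557.4 251.6 158.5] col [142. 139. 133.]
gauge_grip 0.64 [120.9, 176.4, 187.5, 239.0] n 1766 ztop 65.4 mid [555.7 250.   65.1] col [249. 248. 207.]
gauge_grip 0.56 [135.1, 256.8, 169.7, 285.0] n 808 ztop 144.5 mid [432.5 242.2 143.7] col [114. 194. 184.]
hex_top 0.76 [372.4, 282.3, 419.3, 326.0] n 1449 ztop 54.8 mid [ 378.6 -220.    54.1] col [190. 187.  95.]
hex_top 0.76 [453.9, 216.5, 496.9, 258.0] n 1491 ztop 54.8 mid [ 513.6 -378.7   54.2] col [183. 142.  61.]
hex_top 0.75 [382.6, 220.9, 433.0, 266.1] n 1426 ztop 54.8 mid [ 495.4 -247.    54.2] col [158. 151. 143.]
stand_seat 0.79 [119.1, 176.0, 186.9, 241.2] n 1778 ztop 65.4 mid [554.6 250.   65.1] col [246. 244. 204.]
```

View pics/side0.png

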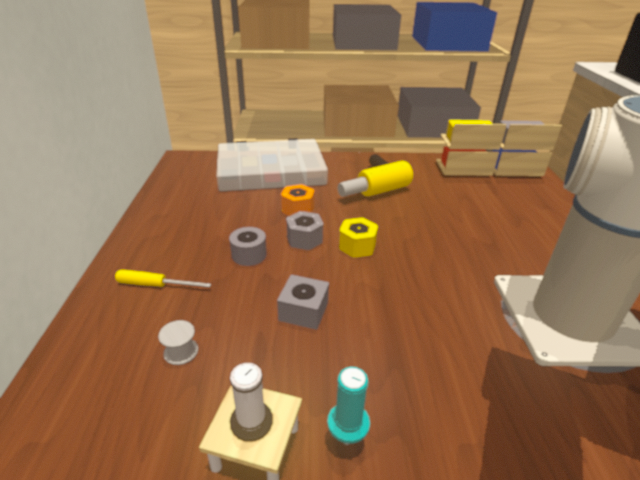

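View pics/top0.png

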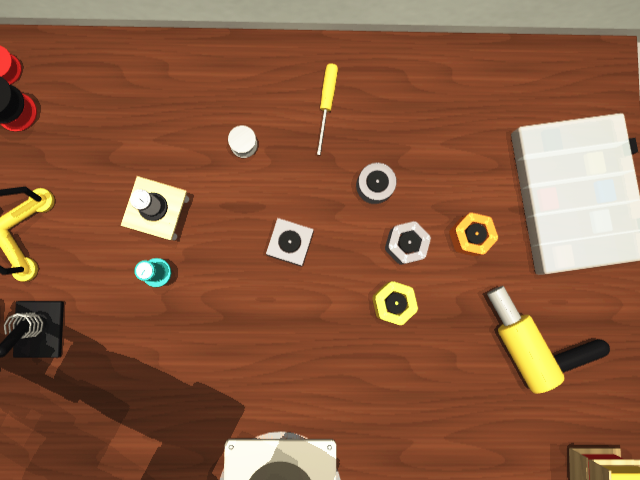

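```bash
python3 - <<'E'
from h import *
p=optics.capture("top");a=p
save(p,"c1.png",(100,150,260,300),5)
save(p,"c2.png",(340,180,510,340),4)
q=optics.capture("side");save(q,"c3.png",(190,330,400,480),3)
for n,X in dict(hex=[494.5,-246,50],gt=[557,251,158],plate=[555,251,60]).items(): print(n,proj(a,X),proj(q,X))
E
```

```text
hex [[408.66351486 243.0241523 ]] [[304.493212   221.02649574]]
gt [[139.56365907 199.58917843]] [[245.59984188 373.18000132]]
plate [[153.29131038 208.82196471]] [[253.06191496 421.9583509 ]]
```

View crops.

View pics/c2.png

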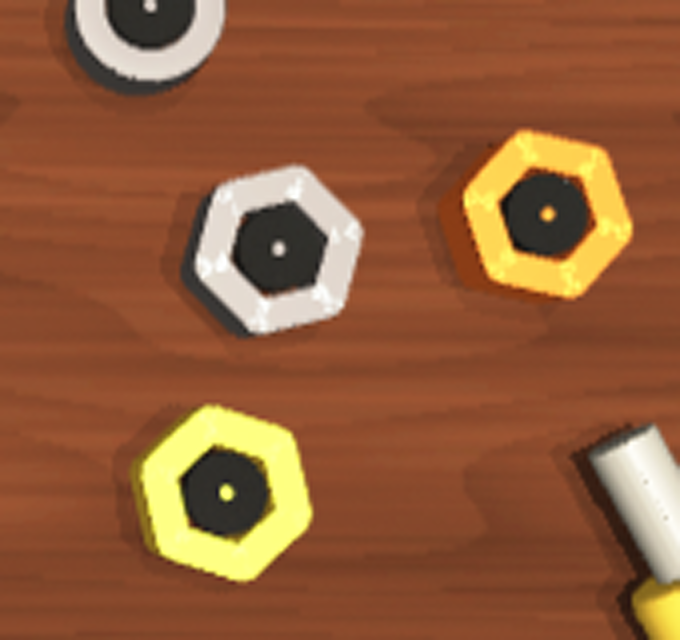

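View pics/c3.png

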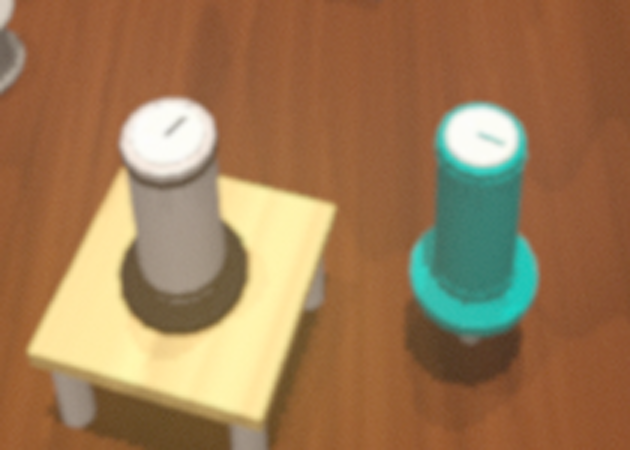

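View pics/c1.png

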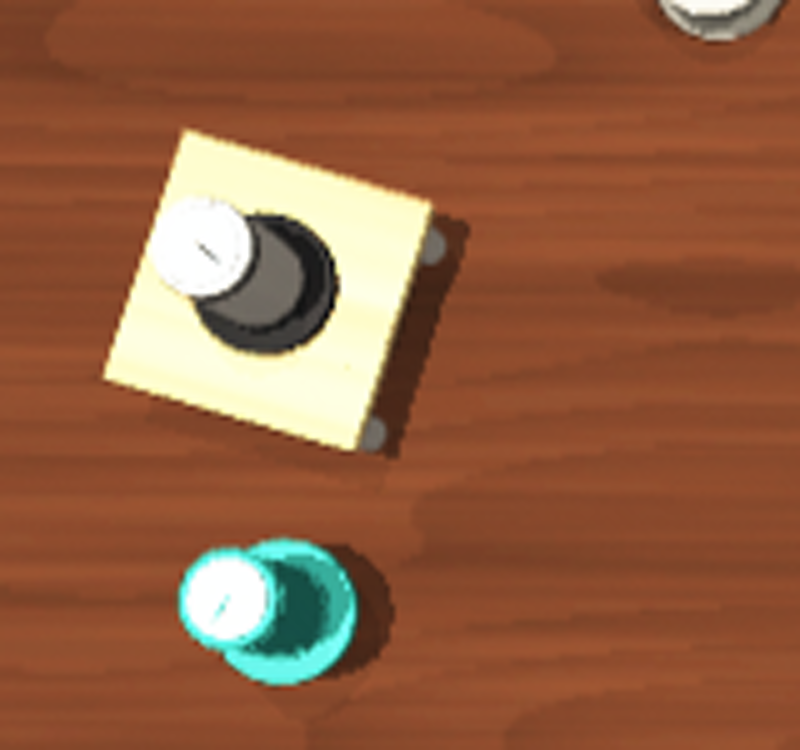

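```bash
python3 - <<'E'
from h import *
p=optics.capture("top")
print("hex dot top",world(p,409,242,z=50)); 
s=optics.capture("side")
print("side dot",world(s,304.5,220.5,z=50))
# mask-based circle fits
for pic,l in((p,"t"),(s,"s")):
    for d in finder.regions_of(pic,"gauge_grip"):
        m=d["mask"];v,u=np.nonzero(m);dep=pic["depth"][m]
        pts=np.array([world(pic,a,b,depth=c) for a,b,c in zip(u,v,dep) if c>0])
        for z0,z1 in((61,64),(66,72),(80,105),(105,130),(130,148),(150,158)):
            q=pts[(pts[:,2]>z0)&(pts[:,2]<z1)]
            if len(q)<15: continue
            A=np.c_[2*q[:,:2],np.ones(len(q))];x=np.linalg.lstsq(A,(q[:,:2]**2).sum(1),rcond=None)[0]
            print(l,z0,z1,len(q),x[:2].round(1),"r",np.sqrt(x[2]+x[0]**2+x[1]**2).round(1),"mean",q[:,:2].mean(0).round(1))
    for d in finder.regions_of(pic,"stand_seat")[:1]:
        m=d["mask"];c=cv2.minAreaRect(np.argwhere(m)[:,::-1].astype(np.float32));print(c,world(pic,*c[0],z=60))
E
```

```text
hex dot top [ 496.52084366 -246.67730973   50.        ]
side dot [ 494.5101194  -248.18575589   50.        ]
t 80 105 50 [435.1 240.3] r 17.7 mean [430.8 226.5]
t 105 130 50 [435.9 239.3] r 17.7 mean [431.  226.2]
t 130 148 338 [436.2 237.2] r 12.9 mean [436.1 236.9]
((154.61209106445312, 209.06170654296875), (58.218727111816406, 53.250064849853516), 17.52556800842285) [554.56105896 248.44532115  60.        ]
s 61 64 45 [556.9 250.8] r 27.7 mean [549.2 269.9]
s 66 72 618 [556.8 251.8] r 23.1 mean [555.  262.1]
s 80 105 344 [556.8 251.4] r 17.5 mean [554.  264.8]
s 105 130 362 [556.8 251.4] r 17.5 mean [554.1 264.9]
s 130 148 278 [556.8 251.3] r 17.6 mean [553.6 264.8]
s 150 158 679 [556.3 253.3] r 12.9 mean [556.1 254.4]
s 61 64 55 [433.4 240.5] r 17.6 mean [433.7 254.2]
s 66 72 84 [434.  240.1] r 17.2 mean [435.1 253.7]
s 80 105 363 [434.9 238.4] r 17.3 mean [435.9 251.9]
s 105 130 377 [436.2 236.9] r 17.3 mean [437.2 250.5]
s 130 148 683 [437.1 238. ] r 13.4 mean [437.2 239.9]
((249.35369873046875, 431.737548828125), (93.4614028930664, 88.03910827636719), 8.426969528198242) [558.22177921 264.5126874   60.        ]
```

```bash
cat >> h.py <<'E'
from scipy.spatial.transform import Rotation as Ro
def rows(*tg):
    s=arm.get_state();r=Ro.from_quat(s["eef_rot"]).as_matrix();p=np.array(s["eef_pos"])
    print("t",s["time_s"],"p",p.round(1),"z axis",r[:,2].round(4),"F",s["contact_force"].round(1),"w",s["grip_width"])
    want=Ro.from_matrix(np.c_[np.r_[r[:2,0]/np.hypot(*r[:2,0]),0],np.cross([0,0,-1],np.r_[r[:2,0]/np.hypot(*r[:2,0]),0]),[0,0,-1]])
    print("rot",((Ro.from_matrix(r).inv()*want).as_rotvec()/(2*np.pi)).round(4))
    for t in tg: print(t,(r.T@(np.array(t)-p)/750).round(4))
E
python3 - <<'E'
from h import *
rows([557,251.3,225],[557,251.3,96.3])
p=optics.capture("top")
print(world(p,153.8,208.1,z=60), "foot",world(p,100+268/5,150+283.5/5,z=68))
E
```

```text
t 0.8 p [277.3 560.1 222.7] z axis [ 0.  0. -1.] F [-0.6 -0.6  0.8] w 87.84947524982586
rot [0. 0. 0.]
[557, 251.3, 225] [-0.5169 -0.2035 -0.0031]
[557, 251.3, 96.3] [-0.5169 -0.2035  0.1685]
[556.42009998 250.07024863  60.        ] foot [557.96075192 248.53628434  68.        ]
```

```bash
python3 -m handwheel '{"xyz":[[-0.05,-0.02,0],[-0.1,-0.04,0],[-0.16,-0.063,0],[-0.22,-0.087,0],[-0.28,-0.11,0],[-0.34,-0.134,0],[-0.4,-0.157,0],[-0.45,-0.177,0],[-0.49,-0.193,-0.003],[-0.517,-0.2035,-0.003],[-0.517,-0.2035,-0.003],[-0.517,-0.2035,-0.003],[-0.517,-0.2035,-0.003]],"rotation":[[0,0,0],[0,0,0],[0,0,0],[0,0,0],[0,0,0],[0,0,0],[0,0,0],[0,0,0],[0,0,0],[0,0,0],[0,0,0],[0,0,0],[0,0,0]],"claw":[0,0,0,0,0,0,0,0,0,0,0,0,0]}'
python3 -c "
from h import *
rows([557,251.3,225],[557,251.3,96.3])"
```

```text
time_s: 2.15
eef_pos: [556.3, 252.0, 224.8]
eef_rot: [0.228, 0.974, 0.0, -0.0]
contact_force: [-0.9, 1.4, 0.0]
grip_width: 87.7
t 2.15 p [556.3 252.  224.8] z axis [-5.e-04  1.e-04 -1.e+00] F [-0.9  1.4  0. ] w 87.74953957602695
rot [-0.     -0.0001  0.    ]
[557, 251.3, 225] [-0.0012 -0.0004 -0.0002]
[557, 251.3, 96.3] [-0.0013 -0.0004  0.1714]
```

```bash
python3 -m handwheel '{"xyz":[[-0.001,-0.0004,0.02],[-0.001,-0.0004,0.05],[-0.001,-0.0004,0.08],[-0.001,-0.0004,0.11],[-0.001,-0.0004,0.14],[-0.001,-0.0004,0.16],[-0.001,-0.0004,0.171],[-0.001,-0.0004,0.171],[-0.001,-0.0004,0.171],[-0.001,-0.0004,0.171]],"rotation":[[0,0,0],[0,0,0],[0,0,0],[0,0,0],[0,0,0],[0,0,0],[0,0,0],[0,0,0],[0,0,0],[0,0,0]],"claw":[0,0,0,0,0,0,0,0,0,0]}'
python3 -c "
from h import *
rows([557,251.3,96.3])
p=optics.capture('side');save(p,'g1.png',(160,250,400,480),3)"
```

```text
time_s: 3.15
eef_pos: [557.5, 251.7, 97.6]
eef_rot: [0.227, 0.974, 0.001, 0.0]
contact_force: [-0.0, 1.1, -0.5]
grip_width: 87.8
t 3.15 p [557.5 251.7  97.6] z axis [ 1.2e-03  8.0e-04 -1.0e+00] F [-0.   1.1 -0.5] w 87.83595613705506
rot [0.0002 0.0001 0.    ]
[557, 251.3, 96.3] [ 0.0003 -0.0008  0.0017]
```

View pics/g1.png

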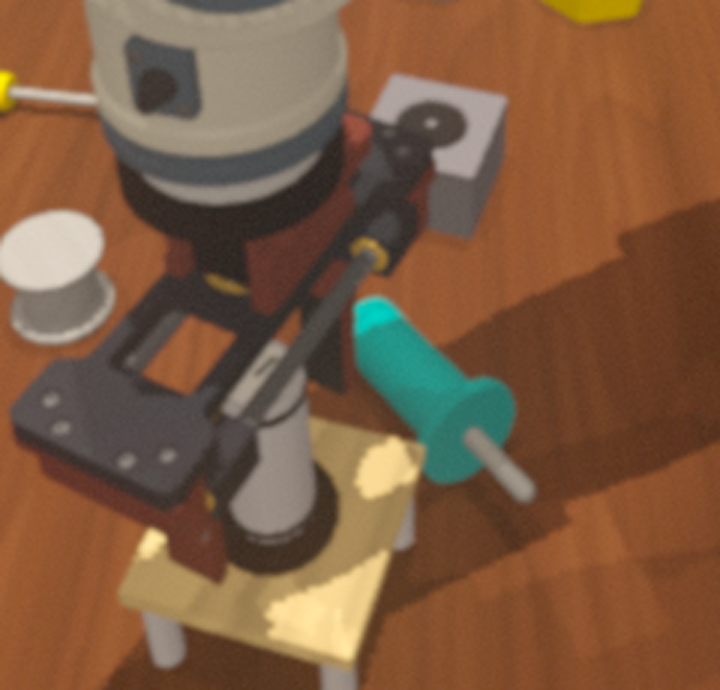

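The jaws straddle the real gauge. The pinned turquoise look-alike was already leaning and has fallen over on its own, at crop (430,400). I'll close the jaws now.

```bash
python3 -m handwheel '{"xyz":[[0,-0.0005,0.0015],[0,-0.0005,0.0015],[0,-0.0005,0.0015],[0,-0.0005,0.0015],[0,-0.0005,0.0015],[0,-0.0005,0.0015],[0,-0.0005,0.0015],[0,-0.0005,0.0015]],"rotation":[[0,0,0],[0,0,0],[0,0,0],[0,0,0],[0,0,0],[0,0,0],[0,0,0],[0,0,0]],"claw":[0.3,0.5,0.7,1,1,1,1,1]}'
python3 -c "
from h import *
rows([557,251.3,96.3])"
```

```text
time_s: 4.0
eef_pos: [557.2, 251.2, 96.5]
eef_rot: [0.228, 0.974, 0.0, 0.0]
contact_force: [-0.8, -0.8, 0.4]
grip_width: 35.7
t 4.0 p [557.2 251.2  96.5] z axis [ 9.e-04  6.e-04 -1.e+00] F [-0.8 -0.8  0.4] w 35.676569118194735
rot [0.0002 0.0001 0.    ]
[557, 251.3, 96.3] [ 0.0002 -0.      0.0002]
```

```bash
python3 -m handwheel '{"xyz":[[0,0,-0.01],[0,0,-0.03],[0,0,-0.05],[0,0,-0.07],[0,0,-0.09],[0,0,-0.11],[0,0,-0.13],[0,0,-0.147],[0,0,-0.147],[0,0,-0.147]],"rotation":[[0,0,0],[0,0,0],[0,0,0],[0,0,0],[0,0,0],[0,0,0],[0,0,0],[0,0,0],[0,0,0],[0,0,0]],"claw":[1,1,1,1,1,1,1,1,1,1]}'
python3 -c "
from h import *
rows([495.5,-247.4,206])
p=optics.capture('side');save(p,'g2.png',(160,150,480,480),2)"
```

```text
time_s: 5.0
eef_pos: [557.0, 251.1, 206.8]
eef_rot: [0.227, 0.974, 0.0, 0.0]
contact_force: [0.5, -0.2, -4.9]
grip_width: 35.7
t 5.0 p [557.  251.1 206.8] z axis [ 1.1e-03  7.0e-04 -1.0e+00] F [ 0.5 -0.2 -4.9] w 35.65509744436485
rot [0.0002 0.0001 0.    ]
[495.5, -247.4, 206] [-2.210e-01 -6.323e-01  5.000e-04]
```

View pics/g2.png

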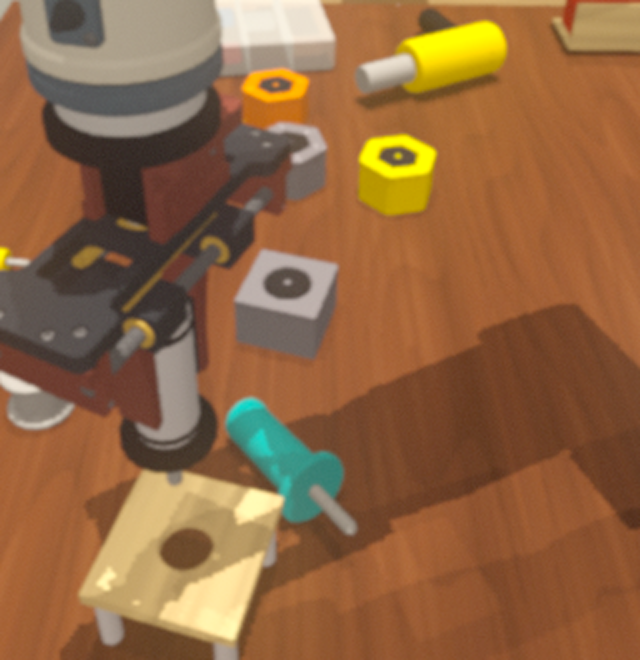

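The gauge hangs upright in the grip with its pin clear, and the hole is visible at side pixel (253.5, 424.5). Next I'll carry it to the grey hex.

```bash
python3 -m handwheel '{"xyz":[[-0.005,-0.013,0],[-0.015,-0.04,0],[-0.03,-0.08,0],[-0.045,-0.125,0],[-0.06,-0.17,0],[-0.075,-0.215,0],[-0.091,-0.26,0],[-0.107,-0.305,0],[-0.122,-0.35,0],[-0.138,-0.395,0],[-0.154,-0.44,0],[-0.17,-0.485,0],[-0.184,-0.525,0],[-0.198,-0.565,0],[-0.208,-0.595,0],[-0.216,-0.617,0],[-0.22,-0.629,0],[-0.221,-0.632,0],[-0.221,-0.632,0],[-0.221,-0.632,0]],"rotation":[[0,0,0],[0,0,0],[0,0,0],[0,0,0],[0,0,0],[0,0,0],[0,0,0],[0,0,0],[0,0,0],[0,0,0],[0,0,0],[0,0,0],[0,0,0],[0,0,0],[0,0,0],[0,0,0],[0,0,0],[0,0,0],[0,0,0],[0,0,0]],"claw":[1,1,1,1,1,1,1,1,1,1,1,1,1,1,1,1,1,1,1,1]}'
python3 -c "
from h import *
rows([495.5,-247.4,206],[495.5,-247.4,136.5])
p=optics.capture('side');save(p,'g3.png',(220,80,420,280),3)
print('hole',world(p,253.5,424.5,z=60))
im=p['pixels'];sub=im[400:450,220:290].astype(int);m=(sub.sum(2)<300)
print(m.sum())
for d in finder.regions_of(p,'hex_top'): print(d['bbox'],d['confidence'])
q=optics.capture('top');save(q,'g3t.png',(100,150,460,330),2)"
```

```text
time_s: 7.05
eef_pos: [495.1, -246.6, 205.9]
eef_rot: [0.227, 0.974, 0.0, -0.0]
contact_force: [0.3, -0.7, -4.1]
grip_width: 35.3
t 7.05 p [ 495.1 -246.6  205.9] z axis [-4.e-04  7.e-04 -1.e+00] F [ 0.3 -0.7 -4.1] w 35.32992125195976
rot [ 0.0001 -0.0001 -0.    ]
[495.5, -247.4, 206] [-0.0009 -0.0007 -0.0002]
[495.5, -247.4, 136.5] [-0.001  -0.0008  0.0925]
hole [554.05639985 254.55833259  60.        ]
234
[281.0, 186.4, 316.3, 210.1] 0.83
[339.4, 218.2, 379.8, 258.8] 0.82
[289.1, 211.2, 326.6, 248.9] 0.77
```

View pics/g3.png

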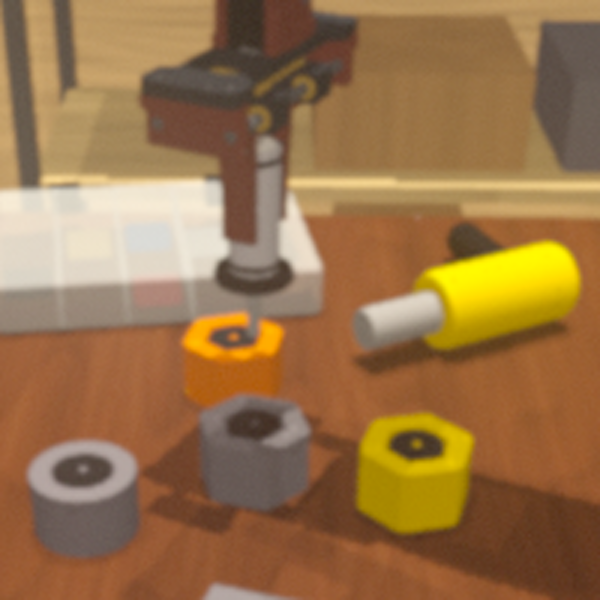

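View pics/g3t.png

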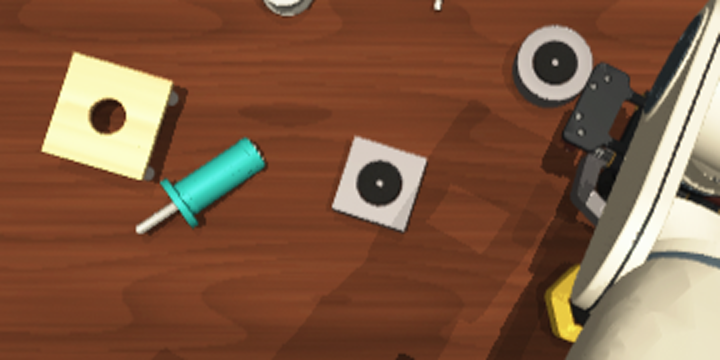

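```bash
python3 -m handwheel '{"xyz":[[-0.001,-0.001,0.01],[-0.001,-0.001,0.03],[-0.001,-0.001,0.05],[-0.001,-0.001,0.07],[-0.001,-0.001,0.085],[-0.001,-0.001,0.092],[-0.001,-0.001,0.092],[-0.001,-0.001,0.092],[-0.001,-0.001,0.092]],"rotation":[[0,0,0],[0,0,0],[0,0,0],[0,0,0],[0,0,0],[0,0,0],[0,0,0],[0,0,0],[0,0,0]],"claw":[1,1,1,1,1,1,1,1,1]}'
python3 -c "
from h import *
rows([495.5,-247.4,131.5],[495.5,-247.4,121.5],[495.5,-247.4,111.5])
p=optics.capture('side');save(p,'g4.png',(220,80,420,280),3)
print('tip expected px',proj(p,[495.5,-247.4,55]))"
```

```text
time_s: 8.1
eef_pos: [496.2, -247.9, 137.8]
eef_rot: [0.227, 0.974, 0.0, 0.001]
contact_force: [0.2, -0.5, -4.4]
grip_width: 35.9
t 8.1 p [ 496.2 -247.9  137.8] z axis [ 1.1e-03 -2.0e-04 -1.0e+00] F [ 0.2 -0.5 -4.4] w 35.86189785028392
rot [0.     0.0002 0.    ]
[495.5, -247.4, 131.5] [0.0011 0.0002 0.0083]
[495.5, -247.4, 121.5] [0.0011 0.0002 0.0217]
[495.5, -247.4, 111.5] [0.0011 0.0002 0.035 ]
tip expected px [[304.05371411 218.79096005]]
```

View pics/g4.png

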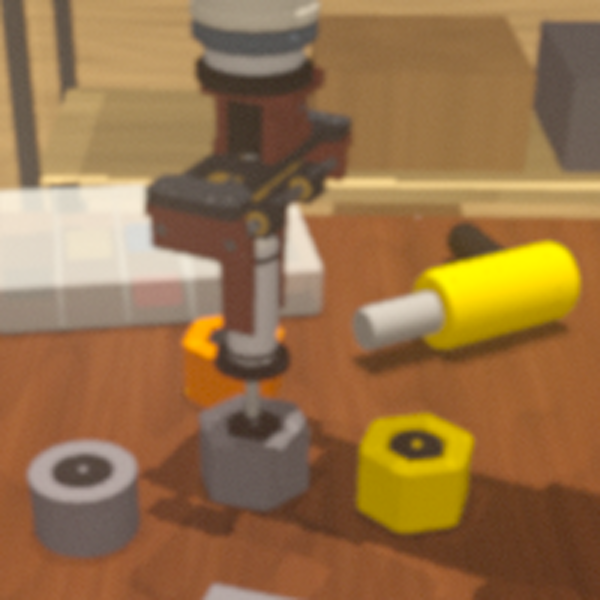

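The pin tip, at crop (253,422), is just above the centre of the grey hex's rubber. I'll press about halfway and check the force.

```bash
python3 -m handwheel '{"xyz":[[0.0005,0,0.004],[0.001,0,0.008],[0.001,0,0.012],[0.001,0,0.016],[0.001,0,0.02],[0.001,0,0.022],[0.001,0,0.022],[0.001,0,0.022]],"rotation":[[0,0,0],[0,0,0],[0,0,0],[0,0,0],[0,0,0],[0,0,0],[0,0,0],[0,0,0]],"claw":[1,1,1,1,1,1,1,1]}'
python3 -c "
from h import *
rows([495.5,-247.4,111.5])"
```

```text
time_s: 8.95
eef_pos: [495.7, -247.6, 121.4]
eef_rot: [0.227, 0.974, -0.0, 0.001]
contact_force: [0.1, -0.1, 1.2]
grip_width: 35.4
t 8.95 p [ 495.7 -247.6  121.4] z axis [ 1.4e-03 -4.0e-04 -1.0e+00] F [ 0.1 -0.1  1.2] w 35.4249371543095
rot [0.     0.0002 0.    ]
[495.5, -247.4, 111.5] [0.0003 0.0002 0.0132]
```

```bash
python3 -m handwheel '{"xyz":[[0,0,0.003],[0,0,0.006],[0,0,0.009],[0,0,0.012],[0,0,0.012],[0,0,0.012],[0,0,0.012],[0,0,0.012],[0,0,0.012],[0,0,0.012],[0,0,0.012],[0,0,0.012],[0,0,0.012],[0,0,0.012],[0,0,0.012]],"rotation":[[0,0,0],[0,0,0],[0,0,0],[0,0,0],[0,0,0],[0,0,0],[0,0,0],[0,0,0],[0,0,0],[0,0,0],[0,0,0],[0,0,0],[0,0,0],[0,0,0],[0,0,0]],"claw":[1,1,1,1,1,1,1,1,1,1,1,1,1,1,1]}'
python3 -c "
from h import *
rows([495.5,-247.4,111.5])
for i in range(3):
  p=optics.capture('side');print(arm.get_state()['contact_force'],arm.get_state()['eef_pos'])
save(p,'g5.png',(260,120,360,260),4)
best=finder.regions_of(p,'gauge_grip')
for d in best: print(d['confidence'],d['bbox'])
print(proj(p,[495.5,-247.4,75]),proj(p,[495.5,-247.4,85]))"
```

```text
time_s: 10.45
eef_pos: [495.7, -247.6, 112.5]
eef_rot: [0.227, 0.974, -0.0, 0.001]
contact_force: [-0.6, 0.4, 3.5]
grip_width: 35.7
t 10.45 p [ 495.7 -247.6  112.5] z axis [ 1.5e-03 -4.0e-04 -1.0e+00] F [-0.6  0.4  3.5] w 35.70287590008003
rot [0.     0.0002 0.    ]
[495.5, -247.4, 111.5] [0.0004 0.0002 0.0013]
[-0.03392401  0.50748971  4.24360354] [ 495.71262706 -247.65370485  112.45655558]
[-1.28315161  0.26069922  4.70664904] [ 495.74987685 -247.64279391  112.47615681]
[-0.98296936 -0.33963406  2.86924044] [ 495.69871381 -247.64139994  112.4598549 ]
0.74 [293.4, 173.1, 314.6, 219.9]
0.59 [272.7, 348.9, 339.2, 419.1]
0.58 [285.8, 214.3, 326.0, 249.0]
[[304.05646091 211.09813003]] [[304.05785941 207.18140856]]
```

View pics/g5.png

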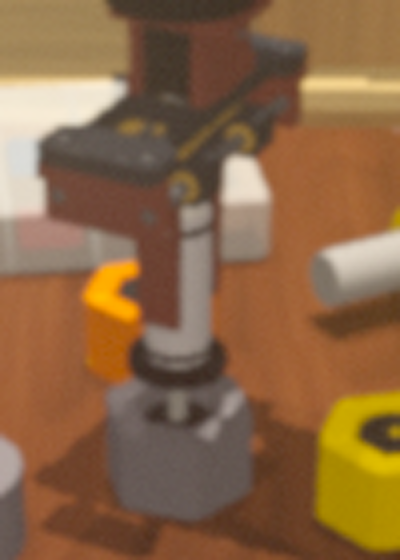

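The force is 8.2 N above the hanging reading, so the gauge reads about 10 mm. It's upright and over the rubber. I'll hold a little longer, then lift.

```bash
python3 -m handwheel '{"xyz":[[0,0,0],[0,0,0],[0,0,0],[0,0,0],[0,0,0],[0,0,-0.005],[0,0,-0.012],[0,0,-0.02],[0,0,-0.03],[0,0,-0.045],[0,0,-0.065],[0,0,-0.085],[0,0,-0.105],[0,0,-0.12],[0,0,-0.125],[0,0,-0.125],[0,0,-0.125]],"rotation":[[0,0,0],[0,0,0],[0,0,0],[0,0,0],[0,0,0],[0,0,0],[0,0,0],[0,0,0],[0,0,0],[0,0,0],[0,0,0],[0,0,0],[0,0,0],[0,0,0],[0,0,0],[0,0,0],[0,0,0]],"claw":[1,1,1,1,1,1,1,1,1,1,1,1,1,1,1,1,1]}'
python3 -c "
from h import *
rows([557.1,251.2,206])
p=optics.capture('side');save(p,'g6.png',(220,80,420,280),3)
print([(d['confidence'],d['bbox']) for d in finder.regions_of(p,'hex_top')])"
```

```text
time_s: 12.35
eef_pos: [495.1, -247.4, 205.7]
eef_rot: [0.227, 0.974, 0.0, 0.0]
contact_force: [0.3, -0.8, -4.5]
grip_width: 35.9
t 12.35 p [ 495.1 -247.4  205.7] z axis [ 6.e-04  0.e+00 -1.e+00] F [ 0.3 -0.8 -4.5] w 35.91958099081196
rot [0.     0.0001 0.    ]
[557.1, 251.2, 206] [ 2.198e-01  6.328e-01 -4.000e-04]
[(0.84, [341.8, 221.2, 375.9, 254.5]), (0.84, [283.2, 183.7, 316.4, 212.6]), (0.8, [285.7, 211.7, 328.3, 248.7])]
```

View pics/g6.png

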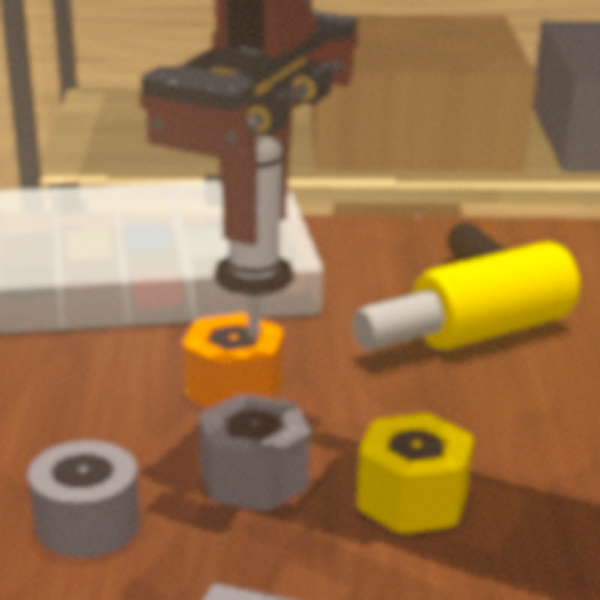

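The hex block is still at crop (255,450), where it was before. Now I'll carry the gauge back.

```bash
python3 -m handwheel '{"xyz":[[0.005,0.013,0],[0.014,0.04,0],[0.028,0.08,0],[0.043,0.125,0],[0.059,0.17,0],[0.075,0.215,0],[0.09,0.26,0],[0.106,0.305,0],[0.122,0.35,0],[0.137,0.395,0],[0.153,0.44,0],[0.168,0.485,0],[0.182,0.525,0],[0.196,0.565,0],[0.207,0.595,0],[0.2145,0.617,0],[0.2185,0.629,0],[0.2198,0.6328,0],[0.2198,0.6328,0],[0.2198,0.6328,0]],"rotation":[[0,0,0],[0,0,0],[0,0,0],[0,0,0],[0,0,0],[0,0,0],[0,0,0],[0,0,0],[0,0,0],[0,0,0],[0,0,0],[0,0,0],[0,0,0],[0,0,0],[0,0,0],[0,0,0],[0,0,0],[0,0,0],[0,0,0],[0,0,0]],"claw":[1,1,1,1,1,1,1,1,1,1,1,1,1,1,1,1,1,1,1,1]}'
python3 -c "
from h import *
rows([556.8,251.2,120],[556.8,251.2,98])
p=optics.capture('side');save(p,'g7.png',(160,230,400,480),3)
im=cv2.cvtColor(p['pixels'],cv2.COLOR_RGB2GRAY)[405:445,230:280]
m=(im<95).astype(np.uint8);n,l,st,c=cv2.connectedComponentsWithStats(m)
for i in range(1,n):
  if st[i,4]>40: print(st[i],world(p,230+c[i][0],405+c[i][1],z=59))"
```

```text
time_s: 14.45
eef_pos: [556.9, 250.3, 205.4]
eef_rot: [0.227, 0.974, -0.0, -0.0]
contact_force: [-0.3, -0.9, -3.5]
grip_width: 35.6
t 14.45 p [556.9 250.3 205.4] z axis [-4.e-04 -2.e-04 -1.e+00] F [-0.3 -0.9 -3.5] w 35.566062828330736
rot [-0.0001 -0.      0.    ]
[556.8, 251.2, 120] [0.0006 0.0011 0.1139]
[556.8, 251.2, 98] [0.0006 0.0011 0.1432]
[ 11  10  25  19 353] [555.17820343 253.44600912  59.        ]
```

View pics/g7.png

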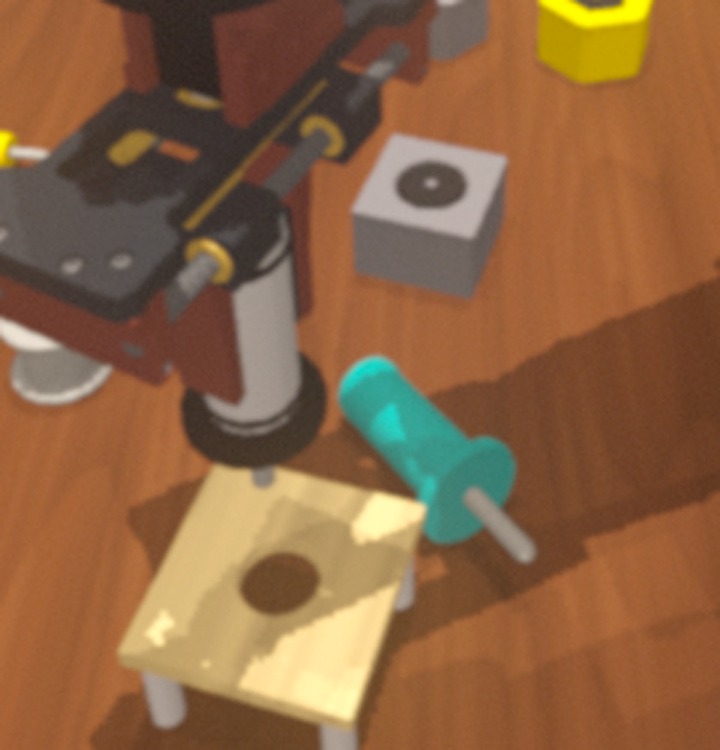

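```bash
python3 -m handwheel '{"xyz":[[0.0017,0.0018,0.01],[0.0017,0.0018,0.025],[0.0017,0.0018,0.045],[0.0017,0.0018,0.065],[0.0017,0.0018,0.085],[0.0017,0.0018,0.1],[0.0017,0.0018,0.115],[0.0017,0.0018,0.125],[0.0017,0.0018,0.133],[0.0017,0.0018,0.138],[0.0017,0.0018,0.14],[0.0017,0.0018,0.14],[0.0017,0.0018,0.14]],"rotation":[[0,0,0],[0,0,0],[0,0,0],[0,0,0],[0,0,0],[0,0,0],[0,0,0],[0,0,0],[0,0,0],[0,0,0],[0,0,0],[0,0,0],[0,0,0]],"claw":[1,1,1,1,1,1,1,1,1,1,1,1,1]}'
python3 -c "
from h import *
rows([556.3,252,96.5])
p=optics.capture('side');save(p,'g8.png',(160,250,400,480),3)"
```

```text
time_s: 15.8
eef_pos: [556.7, 252.2, 101.0]
eef_rot: [0.227, 0.974, 0.0, 0.0]
contact_force: [0.1, 0.1, -3.4]
grip_width: 35.7
t 15.8 p [556.7 252.2 101. ] z axis [ 6.e-04  2.e-04 -1.e+00] F [ 0.1  0.1 -3.4] w 35.734360912547274
rot [0.0001 0.0001 0.    ]
[556.3, 252, 96.5] [ 0.0004 -0.0004  0.006 ]
```

View pics/g8.png

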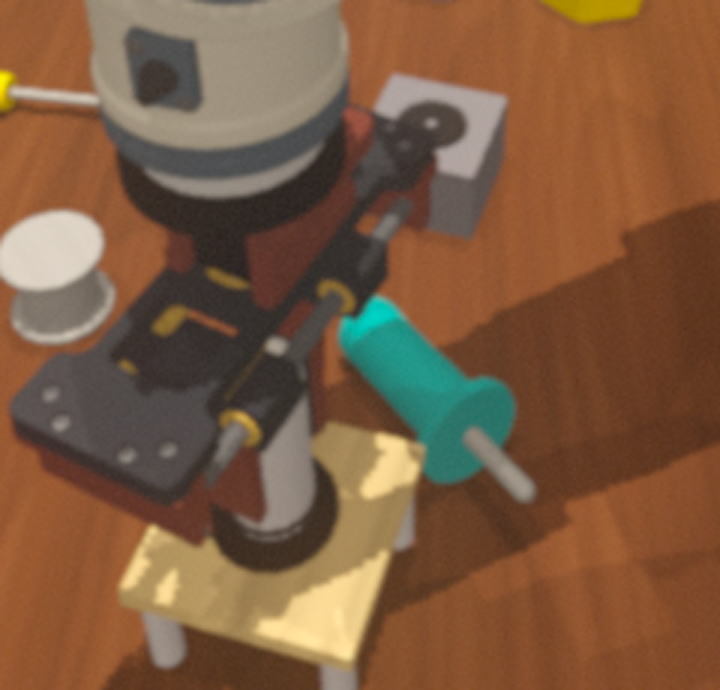

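The pin is through the hole with the foot just above the plate, and nothing has touched. Slow final lowering.

```bash
python3 -m handwheel '{"xyz":[[0,0,0.001],[0,0,0.002],[0,0,0.003],[0,0,0.004],[0,0,0.005],[0,0,0.0055],[0,0,0.0055],[0,0,0.0055]],"rotation":[[0,0,0],[0,0,0],[0,0,0],[0,0,0],[0,0,0],[0,0,0],[0,0,0],[0,0,0]],"claw":[1,1,1,1,1,1,1,1]}'
python3 -c "
from h import *
rows([556.3,252,96.5])"
```

```text
time_s: 16.65
eef_pos: [556.7, 252.1, 96.8]
eef_rot: [0.227, 0.974, 0.0, 0.0]
contact_force: [0.8, -0.2, -3.7]
grip_width: 35.5
t 16.65 p [556.7 252.1  96.8] z axis [ 6.e-04  2.e-04 -1.e+00] F [ 0.8 -0.2 -3.7] w 35.54020916827368
rot [0.0001 0.0001 0.    ]
[556.3, 252, 96.5] [ 0.0004 -0.0004  0.0005]
```

Not quite in contact yet, so I'll go down a little further.

```bash
python3 -m handwheel '{"xyz":[[0,0,0.0006],[0,0,0.0012],[0,0,0.0015],[0,0,0.0015]],"rotation":[[0,0,0],[0,0,0],[0,0,0],[0,0,0]],"claw":[1,1,1,1]}'
python3 -c "
from h import *
rows([556.3,252,96.5])"
```

```text
time_s: 17.05
eef_pos: [556.8, 252.2, 96.5]
eef_rot: [0.227, 0.974, 0.0, 0.0]
contact_force: [-3.7, -1.5, 5.7]
grip_width: 35.8
t 17.05 p [556.8 252.2  96.5] z axis [ 9.e-04  4.e-04 -1.e+00] F [-3.7 -1.5  5.7] w 35.75962189204008
rot [0.0001 0.0001 0.    ]
[556.3, 252, 96.5] [ 0.0005 -0.0005 -0.0001]
```

Seated, with about 9 N of contact on the plate. I'll open the jaws, then rise straight up.

```bash
python3 -m handwheel '{"xyz":[[0,0,0],[0,0,0],[0,0,0],[0,0,0],[0,0,0],[0,0,0],[0,0,0],[0,0,0]],"rotation":[[0,0,0],[0,0,0],[0,0,0],[0,0,0],[0,0,0],[0,0,0],[0,0,0],[0,0,0]],"claw":[0.4,0.2,0,0,0,0,0,0]}'
python3 -m handwheel '{"xyz":[[0,0,-0.01],[0,0,-0.03],[0,0,-0.06],[0,0,-0.09],[0,0,-0.12],[0,0,-0.15],[0,0,-0.18],[0,0,-0.19],[0,0,-0.19]],"rotation":[[0,0,0],[0,0,0],[0,0,0],[0,0,0],[0,0,0],[0,0,0],[0,0,0],[0,0,0],[0,0,0]],"claw":[0,0,0,0,0,0,0,0,0]}'
python3 - <<'E'
from h import *
rows()
p=optics.capture('side');save(p,'g9.png',(160,150,440,480),2)
for d in finder.regions_of(p,"gauge_grip"):
    m=d["mask"];v,u=np.nonzero(m);dep=p["depth"][m]
    pts=np.array([world(p,a,b,depth=c) for a,b,c in zip(u,v,dep) if c>0])
    for z0,z1 in((66,72),(80,105),(105,130),(130,148)):
        q=pts[(pts[:,2]>z0)&(pts[:,2]<z1)]
        if len(q)<15: continue
        A=np.c_[2*q[:,:2],np.ones(len(q))];x=np.linalg.lstsq(A,(q[:,:2]**2).sum(1),rcond=None)[0]
        print(round(d["confidence"],2),z0,z1,len(q),x[:2].round(1),"r",np.sqrt(x[2]+x[0]**2+x[1]**2).round(1),"ztop",np.percentile(pts[:,2],97).round(1))
print([d['bbox'] for d in finder.regions_of(p,'hex_top')])
E
```

```text
time_s: 17.85
eef_pos: [556.8, 252.2, 96.4]
eef_rot: [0.227, 0.974, 0.0, 0.0]
contact_force: [0.1, -0.2, 0.9]
grip_width: 87.9
time_s: 18.75
eef_pos: [557.4, 252.4, 240.9]
eef_rot: [0.227, 0.974, 0.001, 0.002]
contact_force: [0.3, 0.9, 1.0]
grip_width: 87.7
t 18.75 p [557.4 252.4 240.9] z axis [ 0.004   0.0017 -1.    ] F [0.3 0.9 1. ] w 87.69404437962707
rot [0.0005 0.0005 0.    ]
0.74 66 72 620 [556.6 253.3] r 23.2 ztop 157.0
0.74 80 105 341 [556.7 252.9] r 17.5 ztop 157.0
0.74 105 130 373 [556.7 253. ] r 17.4 ztop 157.0
0.74 130 148 282 [556.6 252.8] r 17.6 ztop 157.0
[[290.4, 212.4, 326.9, 248.9], [291.7, 184.7, 317.0, 209.3], [340.0, 217.7, 378.5, 257.9]]
```

View pics/g9.png

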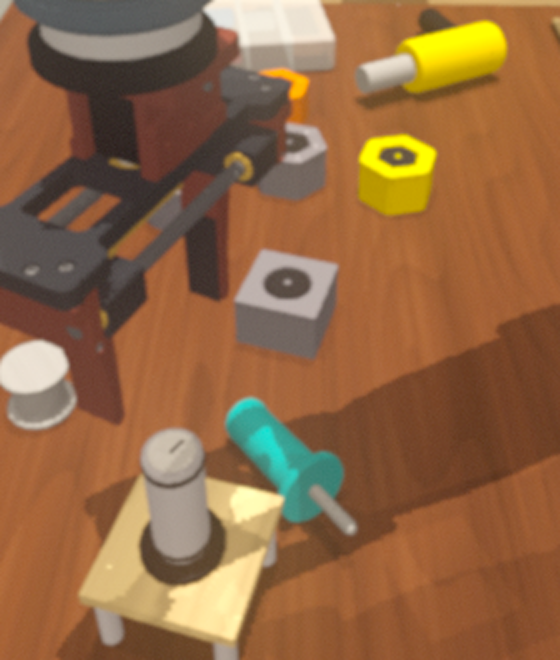

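The gauge stands upright on the stand at (556.7, 252.9), top at 157 mm as at the start. The gripper is clear of it, so I'm handing in.

```bash
python3 -c "
from h import *
print(arm.close_job())"
```

```text
the job is handed in; nothing more can be done
None
```

The gauge pressed the grey six-sided block to about 10 mm and is back upright in its stand, released. The job was handed in at about 19 s of the 48 s allowed, and no verdict was reported.

- **Pressing:** I never saw the reading itself. I inferred about 10 mm from a force about 8.2 N above the hanging weight and about 20 mm of travel after contact. The press was held for about 1.5 s, upright and within about 1 to 2 mm of the centre of the rubber.
- **Gauge at the end:** it stands at (556.7, 252.9), within about 2 mm of where it started. Its top is at the same height as at the start, its barrel is upright and its foot is on the plate. When seating it I pushed down with about 9 N on the foot before opening the jaws.
- **Hole position:** my two measurements of the hole's centre differed by about 3.5 mm, (556.4, 250.1) from the top camera and (555.2, 253.4) from the side. The final position is within about 3 mm of both, well inside the 16 mm allowed.
- **Hex block:** it looks unmoved in the final picture.
- **Other things in the scene:** the turquoise look-alike was already leaning in the first measurements and fell over while I approached. As far as I can tell I did not touch it, and it lies on the bench beside the stand.

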